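# Grade a set of bentwood boxes on the marked board

### The arm

A 7-joint arm with a two-finger parallel gripper is mounted at the origin on the work surface. World frame = base frame: x ahead of the robot, y to its left, z up, the work surface at z = 0. Lengths are in m, angles in rad, forces in N, time in s.
With the tool pointing down it reaches from about 0.35 to 0.9 m from the base axis. Payload 19.9 kg.
Tool frame: the origin (TCP) lies on the centre line of the jaws, within the pads' length; the fingertips stand 11 mm ahead of it and the grasp point (between the pads) lies 8 mm behind it; z points along the fingers, y is the line along which they close (so a half turn about z gives the same grasp; the last joint's range is limited). The gripper opens to 85 mm and grips with 20 to 120 N. Pads are 22 mm wide; open, the fingers measure 114 mm over their backs; the gripper's body (76 mm by 85 mm) begins 54 mm behind the grasp point. The pads swing forward as they close: fully open they stand 13 mm farther back than shut.
Start: joints at [1.153, 0.417, -0.01, 1.614, 0.005, 1.111, -0.053], TCP at [0.23, -0.581, 0.242] pointing down, gripper open.
Joint ranges: [-2.81, 2.81], [-0.39, 2.02], [-1.27, 1.25], [0.06, 2.57], [-1.19, 4.33], [0.19, 2], [-2.82, 2.82]. Speed limits (rad/s): [1.89, 1.89, 2.39, 2.39, 3.01, 3.01, 3.01].

### API

Orientations are given as a unit quaternion [w, x, y, z].
In Python, from cell import * gives the robot as it stands.
- The arm moves only by the shell command python3 -m creep 'ROWS' [OPENING] [FORCE]. ROWS is JSON, a list that holds one entry, the list of rows, each a list of 6 numbers: the shift along the tool's x, y, z scaled (see below), then the turn, a rotation vector about the tool's x, y, z scaled (see below). A call has 1 to 10 rows; each row is the pose to reach, as a shift and turn from the pose commanded when the call began, along the tool's axes at that moment; what a row does not reach only later rows make up. The controller multiplies each number of a shift by 600 mm and each number of a turn by 90 degrees. A row lasts 1/10 s, in which the tool goes at most 50 mm and 8.59 degrees, less where a joint would pass 70% of its speed; a pose out of reach is approached as far as the arm can. A call with a number of a shift or a turn outside -1 to 1 is refused whole. A call with a gripper value outside its range is refused whole. OPENING is the closure, from -1 (fully open) to 1 (shut), set as the call begins (- or left out, the last holds). The fingers move at their own pace and stop on an object; FORCE is the grip in N (left out, the last holds). Time passes only in rows, so rows that repeat a pose let the fingers close. It gives the time, the measured TCP pose, the force, the opening and the grip force at its end, in the units of the state.
- get_state(): the state, without advancing time (a new reading comes with each control period).
- get_image(name): name is "scene" or "side" or "wrist"; returns (picture, depth): 384x512x3 uint8, blue, green, red; 384x512 float32, m along the optical axis (not along the pixel's ray), 0 where there is no reading.
- calibration(name): a dict with "mtx" (3x3 intrinsics, pixels), "k1" (the pictures are not rectified: a ray, as slopes to the right and down, at radius r is drawn at 1 + k1 r^2 times it, then the intrinsics apply), "pose" (4x4, takes a point from camera to world coordinates); the wrist camera has in their place "tool_from_camera" (4x4, takes a point from camera to tool coordinates, whose origin is the TCP and whose axes are the flange's). Camera axes: x right, y up, looking along -z (the intrinsics and any distortion apply to the point x, -y, -z); pixel columns grow to the right and rows downward; lengths in m; the calibration is good to about 2 mm. A picture is of the moment at which its call begins: read the wrist's pose just before it. calibration takes no time and is no camera call.
- sign_off(): hands the job in; it is judged then, once.
Trained networks look in the newest picture that a camera, given by its name, has taken for a name from the list of things; names that differ only in an ending like _2 or _b are one class to them, and where a whole thing is asked for, a point or a joint stands for the part that bears it (a point fixed in the world has none). Each returns a list of dicts, best first, with "p" (0 to 1); they miss things now and then, are a little off and sometimes report something else, mostly with a low value. They report only what shows in the picture. A call takes as long as a camera call. They do not tell look-alikes from the thing itself.
- trace(camera, query): "pixels" (384x512 bool, what is visible of it) and "centre" ([column, row] in pixels, amid what is visible of it).
The state is a dict: "time": time; "joints": joint angles; "qd": joint speeds; "effort": joint torques, N m; "eef_pos": TCP position; "tool_rot": TCP orientation; "wrist_force": force on the tool from outside, world axes, zero at the start; "moment": the same for the moment, N m; "width": finger opening in m; "grasp_force": force on a finger pad.
Only numpy, scipy, OpenCV 4.12 (cv2) and the standard library are available. Lean on these libraries where they do the work, as an engineer would, in place of code of your own. Each camera call takes 0.05 s, during which the arm holds its last target. There are 200 camera calls.

### The job

Line up the four round bentwood boxes in order of size on the grey board, one centred on each painted disc: the smallest on the red disc, then growing along the row to the largest on the black disc. Keep the boxes upright and set them down gently rather than dropping them, and leave the glue bottle and the screwdriver where they are.

Things in the scene. Friction and masses are not known exactly. Their poses are not given: they have to be found in the camera images.
- box1_center (a point): Centre (half-way up, on the axis) of the smallest of four loose, closed, upright round boxes of pale bent wood with a dark line round the lid: a plain cylinder 28 mm in diameter and 46 mm high, about 30 g, lid fixed. z axis up along its axis. It starts on the bench, nearer the robot than the grey board.
- box2_center (a point): Centre (half-way up, on the axis) of the second smallest of four loose, closed, upright round boxes of pale bent wood with a dark line round the lid: a plain cylinder 38 mm in diameter and 50 mm high, about 50 g, lid fixed. z axis up along its axis. It starts on the bench, nearer the robot than the grey board.
- box3_center (a point): Centre (half-way up, on the axis) of the second largest of four loose, closed, upright round boxes of pale bent wood with a dark line round the lid: a plain cylinder 48 mm in diameter and 54 mm high, about 80 g, lid fixed. z axis up along its axis. It starts on the bench, nearer the robot than the grey board.
- box4_center (a point): Centre (half-way up, on the axis) of the largest of four loose, closed, upright round boxes of pale bent wood with a dark line round the lid: a plain cylinder 58 mm in diameter and 58 mm high, about 120 g, lid fixed. z axis up along its axis. It starts on the bench, nearer the robot than the grey board.
- mark_red: Flat bright red disc, 68 mm in diameter, under 1 mm thick, painted on the fixed grey board (110 x 400 mm, 5 mm thick), at one end of the row (left or right, it varies): the place of the smallest box. Origin at the disc's centre on the board's top face, 5 mm above the bench; z up, y along the row. The four discs stand in a straight line, 90 mm apart centre to centre, and a box stands directly on the board there.
- mark_mid_a: Flat white disc, 68 mm in diameter, under 1 mm thick, painted on the fixed grey board (110 x 400 mm, 5 mm thick), at one of the two inner places of the row; the two white discs look alike, and either may be the one next to the red disc: go by position. Origin at the disc's centre on the board's top face, 5 mm above the bench; z up, y along the row. The four discs stand in a straight line, 90 mm apart centre to centre, and a box stands directly on the board there.
- mark_mid_b: Flat white disc, 68 mm in diameter, under 1 mm thick, painted on the fixed grey board (110 x 400 mm, 5 mm thick), at one of the two inner places of the row; the two white discs look alike, and either may be the one next to the red disc: go by position. Origin at the disc's centre on the board's top face, 5 mm above the bench; z up, y along the row. The four discs stand in a straight line, 90 mm apart centre to centre, and a box stands directly on the board there.
- mark_black: Flat black disc, 68 mm in diameter, under 1 mm thick, painted on the fixed grey board (110 x 400 mm, 5 mm thick), at the other end of the row: the place of the largest box. Origin at the disc's centre on the board's top face, 5 mm above the bench; z up, y along the row. The four discs stand in a straight line, 90 mm apart centre to centre, and a box stands directly on the board there.
- glue_center (a point): Bystander: loose white glue bottle with a pointed nozzle, 48 mm in diameter, 120 mm high, standing upright beyond one end of the grey board. The point is 60 mm above its foot, on its axis. To be left alone.
- driver_grip (a point): Bystander: loose screwdriver with a red handle, about 160 mm long, under 35 mm high, lying on the bench beyond the other end of the board. The point is on its handle; x runs towards the blade. To be left alone.
Not all that is in view belongs to the job. What is shaped like the part that bears box1_center but blue or pink is not meant.

How it is judged:
By the outcome, as a careful person would: the job done as asked, in the order asked, and still so for the second after the job is handed in, with the robot touching nothing.
It also fails if it takes over 120 s, if anything falls off the work surface, if the arm or the gripper's body presses on something with over 40 N, if the wrist force passes 120 N, or if a joint passes its speed limit or range.

## Working session

There is one attempt and no reset: what is moved stays moved. The work goes in short steps, Python scripts to look and compute and a shell command to move; the robot and the scene stay as the last step left them, time stands still between calls to the robot, and variables do not carry over. Pictures are saved under pics/ and viewed, at most 14 in all, crops included, and the job is handed in when it is done.

```bash
mkdir -p pics; ls
python3 - <<'E'
from cell import *
import cv2
for n in ("scene","side"):
    im,d=get_image(n); cv2.imwrite(f"pics/{n}0.png",im)
    c=calibration(n); print(n,c["mtx"],c["k1"],c["pose"])
print(calibration("wrist")); s=get_state(); print(s)
E
```

```text
pics
scene [[426.27432384   0.         259.08274847]
 [  0.         426.27432384 191.38357393]
 [  0.           0.           1.        ]] -0.148176617352558 [[-0.28955218 -0.6022128   0.74397532  1.18998517]
 [ 0.95712907 -0.18863959  0.21981594  0.2052237 ]
 [ 0.00796723  0.77572859  0.63101638  0.63802011]
 [ 0.          0.          0.          1.        ]]
side [[496.63675889   0.         252.65981613]
 [  0.         496.63675889 189.18418725]
 [  0.           0.           1.        ]] -0.08580182337528072 [[-0.74748365  0.36734039 -0.55347017 -0.09180737]
 [-0.66424579 -0.40484845  0.62839102  0.71778198]
 [ 0.00676186  0.83735224  0.5466219   0.71327166]
 [ 0.          0.          0.          1.        ]]
{'mtx': array([[273.50438699,   0.        , 258.27455969],
       [  0.        , 273.50438699, 188.30925978],
       [  0.        ,   0.        ,   1.        ]]), 'k1': -0.05558233054775182, 'tool_from_camera': array([[-9.28571197e-04,  9.56813184e-01,  2.90702026e-01,
         7.36528188e-02],
       [ 9.99999565e-01,  8.62412733e-04,  3.55700720e-04,
         1.01149683e-03],
[... 205 characters left out ...]
1.15249229,  0.41788076, -0.01031211,  1.61414487,  0.00468685,
        1.11071953, -0.05299025]), 'qd': array([ 8.33356554e-04, -2.91864982e-03, -7.89979289e-05, -2.05338273e-03,
       -2.21928473e-03, -7.34590511e-05,  5.36144554e-04]), 'effort': array([ 2.98589388e-03, -8.65817499e+01,  6.80428930e-01, -4.35638094e+01,
        1.90471311e-02,  4.94642911e-03, -3.43775082e-05]), 'eef_pos': array([ 0.22985034, -0.58085397,  0.24173072]), 'tool_rot': array([-5.46384004e-04,  9.82302713e-01,  1.87299393e-01, -1.40856045e-04]), 'wrist_force': array([-0.1454264 ,  0.00673723,  0.99645834]), 'moment': array([0.01853698, 0.00840614, 0.00959955]), 'grasp_force': 0.0, 'width': 0.08544740074166123}
```

View pics/scene0.png

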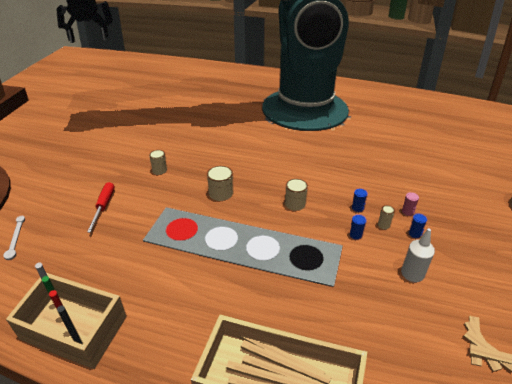

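View pics/side0.png

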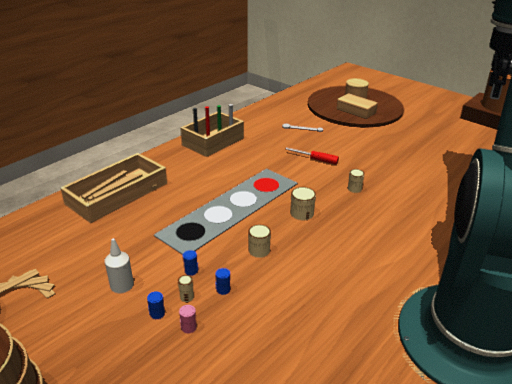

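Scene view: candidates for the boxes are pale cylinders at (158,162), (220,183), (296,195) and (385,217). The last stands among blue ones at (360,200), (357,227) and (418,226) and a pink one at (411,204). Red disc is at (182,229), whites at (221,238) and (263,247), black at (307,257).

```bash
cat > h.py <<'E'
from cell import *
import numpy as np, cv2
from scipy.spatial.transform import Rotation as R
def Rq(q): return R.from_quat([q[1],q[2],q[3],q[0]]).as_matrix()
def cloud(name):
    s=get_state(); im,d=get_image(name); c=calibration(name)
    if name=="wrist":
        T=np.eye(4); T[:3,:3]=Rq(s["tool_rot"]); T[:3,3]=s["eef_pos"]; P=T@c["tool_from_camera"]
    else: P=c["pose"]
    v,u=np.mgrid[:384,:512]; 
    p=cv2.undistortPoints(np.stack([u,v],-1).reshape(-1,1,2).astype(float),c["mtx"],np.array([c["k1"],0,0,0])).reshape(384,512,2)
    X=np.stack([p[...,0]*d,-p[...,1]*d,-d],-1)@P[:3,:3].T+P[:3,3]
    X[d==0]=np.nan
    return im,X
def top(X,z,xy,r=0.05,tol=.006):
    "centre, diameter of the flat top near xy at height z"
    m=(abs(X[...,2]-z)<tol)&(np.hypot(X[...,0]-xy[0],X[...,1]-xy[1])<r)
    q=X[m][:,:2].astype(np.float32)
    if len(q)<8: return None
    (a,b),rr=cv2.minEnclosingCircle(q); return np.round([a,b,2*rr],4),np.round(q.mean(0),4),len(q)
def plan(target,yaw=None):
    "shift in units of the tool frame to a world TCP target"
    s=get_state(); return np.round(Rq(s["tool_rot"]).T@(np.array(target)-s["eef_pos"])/0.6,4)
E
python3 - <<'E'
from h import *
im,X=cloud("scene")
for n,(u,v) in dict(a=(158,162),b=(220,183),c=(296,195),d=(385,217),bl1=(360,200),bl2=(357,227),bl3=(418,226),pk=(411,204),glue=(417,262)).items():
    w=X[v-14:v+14,u-12:u+12].reshape(-1,3); w=w[np.isfinite(w[:,2])]
    p=X[v,u]; w=w[(w[:,2]>.015)&(np.hypot(*(w[:,:2]-p[:2]).T)<.06)]
    zt=np.percentile(w[:,2],97); print(n,p.round(3),"ztop",zt.round(3),top(X,zt,p[:2]))
for n,q in dict(red=(182,229),w1=(221,238),w2=(263,247),bk=(307,257)).items(): print(n,X[q[1],q[0]].round(4))
for q in ("mark_red","mark_mid_a","mark_black","box1_center"):
    for t in trace("scene",q)[:6]: print(q,round(t["p"],2),t["centre"],np.nanmean(X[t["pixels"]],0).round(4),t["pixels"].sum())
E
```

```text
a [ 0.447 -0.274  0.038] ztop 0.054 (array([ 0.4342, -0.283 ,  0.0401]), array([ 0.4356, -0.2819], dtype=float32), 121)
b [ 0.499 -0.09   0.054] ztop 0.061 (array([ 0.4731, -0.0999,  0.0594]), array([ 0.477 , -0.0985], dtype=float32), 312)
c [0.479 0.079 0.045] ztop 0.057 (array([0.4565, 0.076 , 0.0528]), array([0.4596, 0.0751], dtype=float32), 257)
d [0.482 0.275 0.036] ztop 0.049 (array([0.4699, 0.2779, 0.0326]), array([0.4722, 0.2769], dtype=float32), 111)
bl1 [0.445 0.217 0.038] ztop 0.049 (array([0.4313, 0.2157, 0.0317]), array([0.4322, 0.2155], dtype=float32), 109)
bl2 [0.532 0.221 0.037] ztop 0.049 (array([0.5192, 0.2217, 0.0312]), array([0.521 , 0.2215], dtype=float32), 129)
bl3 [0.49  0.345 0.036] ztop 0.05 (array([0.4778, 0.3455, 0.0319]), array([0.4792, 0.3447], dtype=float32), 125)
pk [0.422 0.329 0.036] ztop 0.049 (array([0.432 , 0.334 , 0.0767]), array([0.4184, 0.3303], dtype=float32), 114)
glue [0.615 0.34  0.056] ztop 0.082 (array([0.5935, 0.3449, 0.0397]), array([0.6004, 0.3435], dtype=float32), 189)
red [ 0.6165 -0.1339  0.0074]
w1 [ 0.616  -0.0456  0.0069]
w2 [0.6154 0.0449 0.0079]
bk [0.614  0.1358 0.0059]
mark_red 0.69 [185.0, 230.5] [ 0.6161 -0.136   0.0065] 559
mark_red 0.27 [103.1, 197.7] [ 0.5969 -0.3409  0.0209] 339
mark_mid_a 0.88 [219.5, 238.1] [ 0.6158 -0.0449  0.0066] 610
mark_mid_a 0.72 [261.6, 246.6] [0.6158 0.0445 0.0067] 608
mark_black 0.91 [302.5, 259.1] [0.6163 0.1335 0.0069] 634
mark_black 0.17 [415.1, 259.6] [0.6071 0.3415 0.0562] 1017
box1_center 0.87 [361.5, 199.9] [0.4384 0.2161 0.0334] 232
box1_center 0.81 [410.3, 203.5] [0.4157 0.3266 0.0314] 270
box1_center 0.61 [357.0, 226.5] [0.5258 0.2212 0.0327] 299
box1_center 0.59 [415.6, 226.3] [0.4836 0.3441 0.0316] 340
```

Run:
```python
from h import *
im,_=get_image("scene"); cv2.imwrite("pics/crop1.png",cv2.resize(im[180:300,330:450],None,fx=4,fy=4,interpolation=cv2.INTER_CUBIC))
print(plan([.46,-.1,.20]), plan([.4705,.277,.16]))
```

```text
[ 0.6516 -0.6044  0.0705] [ 0.8991 -1.1822  0.1372]
```

View pics/crop1.png

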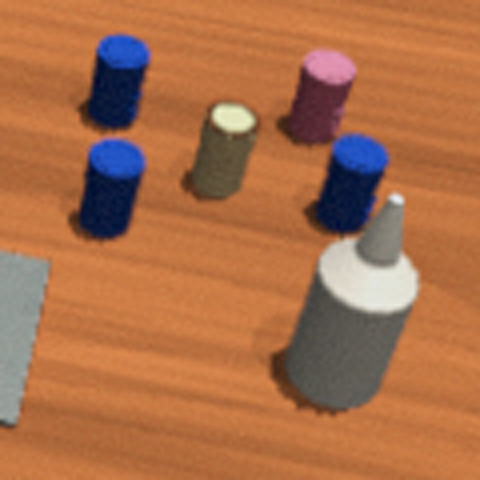

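The crop shows the pale wooden cylinder at crop (225,150), ringed by three blue and one pink look-alikes. That pale one is box1.

```bash
python3 -m creep '[[[0.652,-0.604,0.07,0,0,-0.76],[0.652,-0.604,0.07,0,0,-0.76],[0.652,-0.604,0.07,0,0,-0.76],[0.652,-0.604,0.07,0,0,-0.76],[0.652,-0.604,0.07,0,0,-0.76],[0.652,-0.604,0.07,0,0,-0.76],[0.652,-0.604,0.07,0,0,-0.76],[0.652,-0.604,0.07,0,0,-0.76],[0.652,-0.604,0.07,0,0,-0.76],[0.652,-0.604,0.07,0,0,-0.76]]]' -1 30
python3 - <<'E'
from h import *
s=get_state(); print(Rq(s["tool_rot"]).round(3)); print(plan([.4705,.277,.16]))
E
```

```text
time: 1.4
eef_pos: [0.4459, -0.1299, 0.2032]
tool_rot: [0.0, 0.707, 0.707, 0.0]
wrist_force: [0.9, -0.8, -0.1]
width: 0.0853
grasp_force: 0.0
[[ 0.     1.     0.001]
 [ 1.    -0.    -0.   ]
 [-0.     0.001 -1.   ]]
[0.6781 0.0409 0.0717]
```

```bash
python3 -m creep '[[[0.67,0.03,0.07,0,0,0],[0.67,0.03,0.07,0,0,0],[0.67,0.03,0.07,0,0,0],[0.67,0.03,0.07,0,0,0],[0.67,0.03,0.07,0,0,0],[0.67,0.03,0.07,0,0,0],[0.67,0.03,0.07,0,0,0],[0.67,0.03,0.07,0,0,0],[0.67,0.03,0.07,0,0,0],[0.67,0.03,0.07,0,0,0]]]'
python3 - <<'E'
from h import *
im,X=cloud("wrist"); cv2.imwrite("pics/w1.png",im)
print(plan([.4705,.277,.022])); z=X[...,2]
print(top(X,.047,(.471,.2775),r=.03))
E
```

```text
time: 2.4
eef_pos: [0.4628, 0.2718, 0.1607]
tool_rot: [-0.0, 0.706, 0.708, -0.0]
wrist_force: [0.1, -0.3, -0.4]
width: 0.0852
grasp_force: 0.0
[0.0114 0.0122 0.2313]
(array([0.4692, 0.2757, 0.0295]), array([0.4691, 0.2765], dtype=float32), 754)
```

View pics/w1.png

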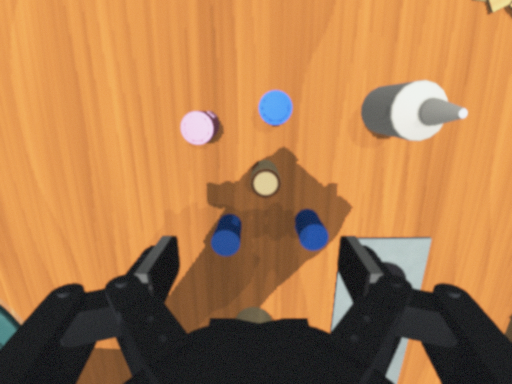

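The wrist view shows the pale box1 at (265,182), clear of the blue and pink ones. Its position agrees with the scene camera within 2 mm.

```bash
python3 -m creep '[[[0.008,0.011,0.1,0,0,0],[0.008,0.011,0.14,0,0,0],[0.008,0.011,0.14,0,0,0],[0.008,0.011,0.14,0,0,0]]]'
python3 - <<'E'
from h import *
print(plan([.4697,.2763,.022]))
E
```

```text
time: 2.85
eef_pos: [0.4704, 0.2743, 0.0779]
tool_rot: [-0.0, 0.708, 0.707, -0.0]
wrist_force: [-0.3, 0.5, 0.1]
width: 0.0855
grasp_force: 0.0
[ 0.0034 -0.0011  0.0932]
```

```bash
python3 -m creep '[[[0.003,-0.001,0.05,0,0,0],[0.003,-0.001,0.093,0,0,0],[0.003,-0.001,0.093,0,0,0],[0.003,-0.001,0.093,0,0,0]]]'; python3 -m creep '[[[0,0,0,0,0,0],[0,0,0,0,0,0],[0,0,0,0,0,0],[0,0,0,0,0,0],[0,0,0,0,0,0],[0,0,0,0,0,0],[0,0,0,0,0,0],[0,0,0,0,0,0]]]' 1 30
```

```text
time: 3.25
eef_pos: [0.4702, 0.2772, 0.0233]
tool_rot: [0.0, 0.707, 0.707, 0.001]
wrist_force: [0.3, 0.9, -0.2]
width: 0.0856
grasp_force: 0.0
time: 4.05
eef_pos: [0.4697, 0.2771, 0.0218]
tool_rot: [0.0, 0.707, 0.707, 0.0]
wrist_force: [-1.5, -1.8, 9.2]
width: 0.0276
grasp_force: 28.9
```

```bash
python3 -m creep '[[[0,0,-0.05,0,0,0],[0,0,-0.13,0,0,0],[-0.05,0,-0.2,0,0,0],[-0.686,0.242,-0.2,0,0,0],[-0.686,0.242,-0.2,0,0,0],[-0.686,0.242,-0.2,0,0,0],[-0.686,0.242,-0.2,0,0,0],[-0.686,0.242,-0.2,0,0,0],[-0.686,0.242,-0.2,0,0,0],[-0.686,0.242,-0.2,0,0,0]]]';python3 -m creep '[[[-0.12,0.044,0,0,0,0],[-0.12,0.044,0,0,0,0],[-0.12,0.044,0,0,0,0],[-0.12,0.044,0,0,0,0]]]'
python3 - <<'E'
from h import *
im,X=cloud("wrist"); cv2.imwrite("pics/w2.png",im)
for t in trace("wrist","mark_red")[:2]:
  (u,v),r=cv2.minEnclosingCircle(np.argwhere(t["pixels"])[:,::-1].astype(np.float32)); q=X[t["pixels"]]; q=q[abs(q[:,2]-.005)<.006]; print(t["p"],len(q),cv2.minEnclosingCircle(q[:,:2].astype(np.float32)))
for n in("mark_mid_a","mark_black"):
 for t in trace("wrist",n)[:2]:
  q=X[t["pixels"]]; print(n,t["p"],np.nanmean(q,0).round(4),cv2.minEnclosingCircle(q[:,:2].astype(np.float32)))
print(plan([.6155,-.135,.0285]))
E
```

```text
time: 5.05
eef_pos: [0.5939, -0.0814, 0.1412]
tool_rot: [0.0, 0.707, 0.707, 0.0]
wrist_force: [1.0, 0.8, -0.5]
width: 0.0276
grasp_force: 29.8
time: 5.45
eef_pos: [0.6197, -0.1513, 0.1408]
tool_rot: [-0.0, 0.707, 0.707, 0.0]
wrist_force: [-0.5, -0.0, -0.1]
width: 0.0274
grasp_force: 29.8
0.79 3523 ((0.615297794342041, -0.138051837682724), 0.034376610070466995)
mark_mid_a 0.6 [ 0.6147 -0.0474  0.0056] ((0.6146624684333801, -0.04817365109920502), 0.03457199037075043)
mark_black 0.7 [ 0.4786 -0.1015  0.0504] ((0.45206528902053833, -0.1130659282207489), 0.05151338130235672)
[ 0.0251 -0.0072  0.1879]
```

```bash
python3 -m creep '[[[0.025,-0.007,0.05,0,0,0],[0.025,-0.007,0.12,0,0,0],[0.025,-0.007,0.14,0,0,0],[0.025,-0.007,0.15,0,0,0],[0.025,-0.007,0.15,0,0,0]]]'
python3 - <<'E'
from h import *
print(plan([.6155,-.1363,.0277]))
E
```

```text
time: 6.15
eef_pos: [0.6161, -0.1363, 0.0516]
tool_rot: [0.0, 0.707, 0.707, 0.0]
wrist_force: [-0.4, -0.3, 0.3]
width: 0.0274
grasp_force: 29.8
[-0.     -0.001   0.0398]
```

```bash
python3 -m creep '[[[0,-0.001,0.02,0,0,0],[0,-0.001,0.035,0,0,0],[0,-0.001,0.039,0,0,0],[0,-0.001,0.039,0,0,0],[0,-0.001,0.039,0,0,0]]]'
```

```text
time: 6.65
eef_pos: [0.6153, -0.1363, 0.0278]
tool_rot: [0.0, 0.707, 0.707, 0.0]
wrist_force: [-1.0, -1.3, -0.5]
width: 0.0273
grasp_force: 29.8
```

```bash
python3 -m creep '[[[0,0,0.001,0,0,0],[0,0,0.001,0,0,0]]]'; python3 -m creep '[[[0,0,0,0,0,0],[0,0,0,0,0,0],[0,0,0,0,0,0],[0,0,0,0,0,0],[0,0,0,0,0,0],[0,0,-0.05,0,0,0],[0,0,-0.12,0,0,0],[0,0,-0.19,0,0,0],[0,0,-0.19,0,0,0],[0,0,-0.19,0,0,0]]]' -1
python3 - <<'E'
from h import *
print(plan([.4345,-.2825,.14]))
im,X=cloud("wrist")
print("box1",top(X,.052,(.616,-.136),r=.03))
E
```

```text
time: 6.85
eef_pos: [0.6152, -0.1364, 0.0271]
tool_rot: [0.0, 0.707, 0.707, 0.0]
wrist_force: [0.1, -0.3, -0.3]
width: 0.0272
grasp_force: 29.8
time: 7.85
eef_pos: [0.6154, -0.1366, 0.1419]
tool_rot: [0.001, 0.707, 0.707, 0.0]
wrist_force: [-0.5, 0.5, -0.0]
width: 0.0856
grasp_force: 0.0
[-0.2434 -0.3014  0.0028]
box1 (array([ 0.6151, -0.1375,  0.0297]), array([ 0.6151, -0.1367], dtype=float32), 898)
```

```bash
python3 -m creep '[[[-0.243,-0.301,0,0,0,0],[-0.243,-0.301,0,0,0,0],[-0.243,-0.301,0,0,0,0],[-0.243,-0.301,0,0,0,0],[-0.243,-0.301,0,0,0,0],[-0.243,-0.301,0,0,0,0],[-0.243,-0.301,0,0,0,0]]]'
python3 - <<'E'
from h import *
im,X=cloud("wrist")
print("box2",top(X,.05,(.4345,-.2825),r=.03))
print(plan([.4345,-.2825,.07]))
E
```

```text
time: 8.6
eef_pos: [0.4339, -0.2822, 0.1402]
tool_rot: [-0.001, 0.708, 0.707, -0.0]
wrist_force: [1.0, 0.8, -0.6]
width: 0.0855
grasp_force: 0.0
box2 (array([ 0.4331, -0.2848,  0.0395]), array([ 0.4331, -0.2838], dtype=float32), 1592)
[-0.0018 -0.0002  0.1173]
```

```bash
python3 -m creep '[[[-0.002,-0.001,0.07,0,0,0],[-0.002,-0.001,0.14,0,0,0],[-0.002,-0.001,0.19,0,0,0],[-0.002,-0.001,0.194,0,0,0],[-0.002,-0.001,0.194,0,0,0]]]'; python3 -m creep '[[[0,0,0,0,0,0],[0,0,0,0,0,0],[0,0,0,0,0,0],[0,0,0,0,0,0],[0,0,0,0,0,0],[0,0,0,0,0,0],[0,0,0,0,0,0]]]' 1 30;python3 - <<'E'
from h import *
print(plan([.6155,-.0465,.14]))
E
```

```text
time: 9.15
eef_pos: [0.4346, -0.2821, 0.0246]
tool_rot: [-0.001, 0.707, 0.708, 0.0]
wrist_force: [-0.7, -0.6, -0.2]
width: 0.0854
grasp_force: 0.0
time: 9.85
eef_pos: [0.4343, -0.2837, 0.0256]
tool_rot: [0.001, 0.707, 0.707, -0.0]
wrist_force: [-1.6, 0.8, 11.6]
width: 0.0374
grasp_force: 28.8
[ 0.3952  0.302  -0.1908]
```

```bash
python3 -m creep '[[[0,0,-0.06,0,0,0],[0,0,-0.14,0,0,0],[0.05,0.03,-0.19,0,0,0],[0.395,0.302,-0.19,0,0,0],[0.395,0.302,-0.19,0,0,0],[0.395,0.302,-0.19,0,0,0],[0.395,0.302,-0.19,0,0,0],[0.395,0.302,-0.19,0,0,0],[0.395,0.302,-0.19,0,0,0],[0.395,0.302,-0.19,0,0,0]]]'; python3 -m creep '[[[0,0,0,0,0,0],[0,0,0,0,0,0]]]'
python3 - <<'E'
from h import *
print(plan([.6155,-.0465,.0305]))
E
```

```text
time: 10.85
eef_pos: [0.616, -0.0437, 0.1388]
tool_rot: [-0.0, 0.706, 0.708, 0.001]
wrist_force: [-0.9, -0.9, -0.1]
width: 0.0372
grasp_force: 30.5
time: 11.05
eef_pos: [0.6146, -0.0481, 0.1387]
tool_rot: [0.0, 0.708, 0.706, -0.0]
wrist_force: [-0.4, -0.1, -1.0]
width: 0.0374
grasp_force: 30.5
[0.0028 0.0016 0.1803]
```

```bash
python3 -m creep '[[[0.002,0.001,0.06,0,0,0],[0.002,0.001,0.12,0,0,0],[0.002,0.001,0.15,0,0,0],[0.002,0.001,0.17,0,0,0],[0.002,0.001,0.179,0,0,0],[0.002,0.001,0.179,0,0,0],[0.002,0.001,0.179,0,0,0]]]'; python3 -m creep '[[[0,0,0.001,0,0,0],[0,0,0.001,0,0,0]]]'
```

```text
time: 11.75
eef_pos: [0.6164, -0.0452, 0.0323]
tool_rot: [0.001, 0.707, 0.707, 0.0]
wrist_force: [-0.4, 0.6, 0.0]
width: 0.0375
grasp_force: 30.7
time: 11.95
eef_pos: [0.616, -0.0452, 0.0312]
tool_rot: [0.0, 0.707, 0.707, 0.0]
wrist_force: [-0.5, 0.0, -1.8]
width: 0.0372
grasp_force: 30.7
```

```bash
python3 -m creep '[[[-0.0015,0,0.001,0,0,0],[-0.0015,0,0.001,0,0,0]]]'; python3 -m creep '[[[0,0,0.001,0,0,0],[0,0,0.001,0,0,0]]]'
```

```text
time: 12.15
eef_pos: [0.616, -0.0456, 0.0307]
tool_rot: [0.0, 0.707, 0.707, 0.0]
wrist_force: [-3.4, 2.0, 9.1]
width: 0.0373
grasp_force: 31.4
time: 12.35
eef_pos: [0.616, -0.0455, 0.0306]
tool_rot: [0.0, 0.707, 0.707, 0.0]
wrist_force: [-7.4, 2.3, 18.7]
width: 0.0373
grasp_force: 32.5
```

```bash
python3 -m creep '[[[0,0,-0.001,0,0,0],[0,0,-0.001,0,0,0]]]'; python3 -m creep '[[[0,0,0,0,0,0],[0,0,0,0,0,0],[0,0,0,0,0,0],[0,0,0,0,0,0],[0,0,0,0,0,0],[0,0,-0.05,0,0,0],[0,0,-0.12,0,0,0],[0,0,-0.185,0,0,0],[0,0,-0.185,0,0,0],[0,0,-0.185,0,0,0]]]' -1
python3 - <<'E'
from h import *
print(plan([.4565,.076,.14]))
im,X=cloud("wrist")
print("box2",top(X,.055,(.616,-.046),r=.03))
for t in trace("wrist","mark_mid_a")[:3]:
  q=X[t["pixels"]];q=q[abs(q[:,2]-.005)<.006]; print(t["p"],cv2.minEnclosingCircle(q[:,:2].astype(np.float32)))
E
```

```text
time: 12.55
eef_pos: [0.616, -0.0457, 0.0307]
tool_rot: [0.0, 0.707, 0.707, 0.0]
wrist_force: [-3.3, 1.2, 10.4]
width: 0.0372
grasp_force: 31.4
time: 13.55
eef_pos: [0.616, -0.0462, 0.1418]
tool_rot: [0.001, 0.707, 0.707, 0.0]
wrist_force: [0.8, 0.2, -0.7]
width: 0.0853
grasp_force: 0.0
[ 0.2036 -0.266   0.0025]
box2 (array([ 0.6158, -0.0469,  0.0398]), array([ 0.6161, -0.0459], dtype=float32), 1660)
0.72 ((0.6151331067085266, 0.04213085025548935), 0.03480131924152374)
0.65 ((0.6151847839355469, -0.048998650163412094), 0.03525753319263458)
```

```bash
python3 -m creep '[[[0.203,-0.266,0,0,0,0],[0.203,-0.266,0,0,0,0],[0.203,-0.266,0,0,0,0],[0.203,-0.266,0,0,0,0],[0.203,-0.266,0,0,0,0],[0.203,-0.266,0,0,0,0],[0.203,-0.266,0,0,0,0]]]'
python3 - <<'E'
from h import *
im,X=cloud("wrist")
print("box3",top(X,.054,(.4565,.076),r=.04))
print(plan([.456,.076,.025]))
E
```

```text
time: 14.35
eef_pos: [0.4567, 0.0752, 0.1406]
tool_rot: [-0.0, 0.707, 0.707, -0.0]
wrist_force: [0.9, -0.6, 0.8]
width: 0.0856
grasp_force: 0.0
box3 (array([0.4566, 0.0726, 0.0495]), array([0.4564, 0.0738], dtype=float32), 2560)
[ 0.0013 -0.0012  0.1927]
```

```bash
python3 -m creep '[[[-0.001,0,0.07,0,0,0],[-0.001,0,0.14,0,0,0],[-0.001,0,0.19,0,0,0],[-0.001,0,0.192,0,0,0],[-0.001,0,0.192,0,0,0]]]'; python3 -m creep '[[[0,0,0,0,0,0],[0,0,0,0,0,0],[0,0,0,0,0,0],[0,0,0,0,0,0],[0,0,0,0,0,0],[0,0,0,0,0,0],[0,0,0,0,0,0]]]' 1 30;python3 - <<'E'
from h import *
print(plan([.6155,.0435,.14]))
E
```

```text
time: 14.9
eef_pos: [0.4564, 0.0752, 0.0259]
tool_rot: [-0.001, 0.707, 0.707, -0.0]
wrist_force: [-0.6, 0.5, -0.6]
width: 0.085
grasp_force: 0.0
time: 15.6
eef_pos: [0.457, 0.0751, 0.027]
tool_rot: [0.001, 0.707, 0.707, 0.001]
wrist_force: [-2.0, -1.3, 14.8]
width: 0.0469
grasp_force: 28.5
[-0.0526  0.2646 -0.1878]
```

```bash
python3 -m creep '[[[0,0,-0.06,0,0,0],[0,0,-0.14,0,0,0],[-0.01,0.03,-0.188,0,0,0],[-0.052,0.264,-0.188,0,0,0],[-0.052,0.264,-0.188,0,0,0],[-0.052,0.264,-0.188,0,0,0],[-0.052,0.264,-0.188,0,0,0],[-0.052,0.264,-0.188,0,0,0],[-0.052,0.264,-0.188,0,0,0]]]'; python3 -m creep '[[[0,0,0.06,0,0,0],[0,0,0.12,0,0,0],[0,0,0.14,0,0,0],[0,0,0.16,0,0,0],[0,0,0.17,0,0,0],[0,0,0.17,0,0,0]]]'
python3 - <<'E'
from h import *
print(plan([.6155,.0437,.0325]))
E
```

```text
time: 16.5
eef_pos: [0.6138, 0.0443, 0.1389]
tool_rot: [-0.0, 0.707, 0.707, -0.0]
wrist_force: [-0.2, 0.6, -1.3]
width: 0.0474
grasp_force: 32.0
time: 17.1
eef_pos: [0.6147, 0.0441, 0.037]
tool_rot: [0.0, 0.707, 0.707, 0.0]
wrist_force: [-0.0, 0.1, -0.6]
width: 0.0471
grasp_force: 32.0
[-0.0006  0.0013  0.0075]
```

```bash
python3 -m creep '[[[0,0.001,0.004,0,0,0],[0,0.001,0.0075,0,0,0],[0,0.001,0.0075,0,0,0]]]'; python3 -m creep '[[[0,0,0.001,0,0,0],[0,0,0.001,0,0,0]]]'
```

```text
time: 17.4
eef_pos: [0.6153, 0.044, 0.0323]
tool_rot: [0.0, 0.707, 0.707, 0.0]
wrist_force: [0.4, 0.1, -0.9]
width: 0.0471
grasp_force: 32.0
time: 17.6
eef_pos: [0.6153, 0.044, 0.0321]
tool_rot: [0.0, 0.707, 0.707, 0.0]
wrist_force: [-3.2, 0.2, 7.0]
width: 0.0472
grasp_force: 32.8
```

Contact. Release, rise, and go to box4.

```bash
python3 -m creep '[[[0,0,0,0,0,0],[0,0,0,0,0,0],[0,0,0,0,0,0],[0,0,0,0,0,0],[0,0,0,0,0,0],[0,0,-0.05,0,0,0],[0,0,-0.12,0,0,0],[0,0,-0.18,0,0,0],[0,0,-0.18,0,0,0],[0,0,-0.18,0,0,0]]]' -1
python3 - <<'E'
from h import *
print(plan([.474,-.1,.14]))
im,X=cloud("wrist")
print("box3",top(X,.059,(.616,.044),r=.04))
for n in ("mark_mid_a","mark_black"):
 for t in trace("wrist",n)[:2]:
  q=X[t["pixels"]];q=q[abs(q[:,2]-.005)<.006]; print(n,t["p"],cv2.minEnclosingCircle(q[:,:2].astype(np.float32)))
E
```

```text
time: 18.6
eef_pos: [0.6154, 0.0438, 0.1401]
tool_rot: [0.001, 0.707, 0.707, 0.0]
wrist_force: [0.4, 0.1, -0.9]
width: 0.0856
grasp_force: 0.0
[-0.2398 -0.2356 -0.    ]
box3 (array([0.615 , 0.0413, 0.05  ]), array([0.6153, 0.0428], dtype=float32), 2684)
mark_mid_a 0.88 ((0.6149181127548218, 0.04187549278140068), 0.03392426297068596)
mark_mid_a 0.55 ((0.6153179407119751, -0.048065245151519775), 0.03412787616252899)
mark_black 0.56 ((0.6143679618835449, 0.13179005682468414), 0.03416089713573456)
```

```bash
python3 -m creep '[[[-0.24,-0.235,0,0,0,0],[-0.24,-0.235,0,0,0,0],[-0.24,-0.235,0,0,0,0],[-0.24,-0.235,0,0,0,0],[-0.24,-0.235,0,0,0,0],[-0.24,-0.235,0,0,0,0],[-0.24,-0.235,0,0,0,0]]]'
python3 - <<'E'
from h import *
im,X=cloud("wrist")
print("box4",top(X,.058,(.474,-.1),r=.045))
print(plan([.4735,-.1,.027]))
E
```

```text
time: 19.45
eef_pos: [0.4747, -0.0992, 0.1393]
tool_rot: [-0.0, 0.707, 0.707, 0.0]
wrist_force: [-0.1, 0.6, 1.3]
width: 0.085
grasp_force: 0.0
box4 (array([ 0.4708, -0.1038,  0.0597]), array([ 0.4709, -0.1022], dtype=float32), 3829)
[-0.0021 -0.0022  0.1872]
```

```bash
python3 -m creep '[[[-0.004,-0.0045,0.04,0,0,0],[-0.004,-0.0045,0.08,0,0,0],[-0.004,-0.0045,0.14,0,0,0],[-0.004,-0.0045,0.187,0,0,0],[-0.004,-0.0045,0.187,0,0,0],[-0.004,-0.0045,0.187,0,0,0]]]'; python3 -m creep '[[[0,0,0,0,0,0],[0,0,0,0,0,0],[0,0,0,0,0,0],[0,0,0,0,0,0],[0,0,0,0,0,0],[0,0,0,0,0,0],[0,0,0,0,0,0]]]' 1 35;python3 - <<'E'
from h import *
print(plan([.6153,.1333,.14]))
E
```

```text
time: 20.1
eef_pos: [0.4719, -0.1012, 0.0276]
tool_rot: [-0.001, 0.707, 0.708, 0.0]
wrist_force: [-0.1, 0.3, -0.5]
width: 0.0854
grasp_force: 0.0
time: 20.8
eef_pos: [0.4723, -0.1025, 0.0287]
tool_rot: [0.001, 0.707, 0.707, 0.0]
wrist_force: [-2.0, 0.9, 11.0]
width: 0.0572
grasp_force: 35.0
[ 0.393   0.2387 -0.1853]
```

```bash
python3 -m creep '[[[0,0,-0.06,0,0,0],[0,0,-0.14,0,0,0],[0.02,0.01,-0.2,0,0,0],[0.393,0.238,-0.2,0,0,0],[0.393,0.238,-0.2,0,0,0],[0.393,0.238,-0.2,0,0,0],[0.393,0.238,-0.2,0,0,0],[0.393,0.238,-0.2,0,0,0],[0.393,0.238,-0.2,0,0,0],[0.393,0.238,-0.2,0,0,0]]]'; python3 -m creep '[[[0,0,0,0,0,0],[0,0,0.06,0,0,0],[0,0,0.12,0,0,0],[0,0,0.16,0,0,0],[0,0,0.18,0,0,0],[0,0,0.18,0,0,0]]]'
python3 - <<'E'
from h import *
print(plan([.6153,.1337,.0345]))
E
```

```text
time: 21.8
eef_pos: [0.6146, 0.136, 0.1479]
tool_rot: [-0.0, 0.706, 0.708, 0.001]
wrist_force: [-0.8, -0.5, -0.9]
width: 0.0571
grasp_force: 39.0
time: 22.4
eef_pos: [0.6137, 0.1321, 0.0386]
tool_rot: [-0.0, 0.708, 0.707, -0.001]
wrist_force: [-0.9, -0.2, -1.6]
width: 0.0572
grasp_force: 39.0
[0.0026 0.0027 0.0068]
```

```bash
python3 -m creep '[[[0.002,0.002,0.003,0,0,0],[0.002,0.002,0.0065,0,0,0],[0.002,0.002,0.0065,0,0,0]]]'; python3 -m creep '[[[0,0,0.001,0,0,0],[0,0,0.001,0,0,0]]]'
```

```text
time: 22.7
eef_pos: [0.6159, 0.1346, 0.0362]
tool_rot: [0.0, 0.707, 0.707, 0.0]
wrist_force: [-0.2, 0.6, -2.0]
width: 0.0574
grasp_force: 39.0
time: 22.9
eef_pos: [0.6156, 0.1346, 0.0351]
tool_rot: [0.0, 0.707, 0.707, 0.0]
wrist_force: [0.1, -0.7, -1.7]
width: 0.0575
grasp_force: 39.0
```

```bash
python3 -m creep '[[[-0.001,0,0.001,0,0,0],[-0.001,0,0.001,0,0,0]]]'; python3 -m creep '[[[0,0,0.001,0,0,0],[0,0,0.001,0,0,0]]]'
```

```text
time: 23.1
eef_pos: [0.6155, 0.1339, 0.0342]
tool_rot: [-0.0, 0.707, 0.707, -0.0]
wrist_force: [1.0, -0.2, -1.7]
width: 0.057
grasp_force: 39.0
time: 23.3
eef_pos: [0.6155, 0.134, 0.0338]
tool_rot: [0.0, 0.707, 0.707, -0.0]
wrist_force: [-2.6, -1.2, 4.1]
width: 0.0569
grasp_force: 39.4
```

Contact. Release, rise, and check everything.

```bash
python3 -m creep '[[[0,0,0,0,0,0],[0,0,0,0,0,0],[0,0,0,0,0,0],[0,0,0,0,0,0],[0,0,0,0,0,0],[0,0,-0.05,0,0,0],[0,0,-0.12,0,0,0],[0,0,-0.2,0,0,0],[0,0,-0.25,0,0,0],[0,0,-0.3,0,0,0]]]' -1; python3 -m creep '[[[0,-0.3,-0.1,0,0,0],[0,-0.3,-0.1,0,0,0],[0,-0.3,-0.1,0,0,0],[0,-0.3,-0.1,0,0,0],[0,-0.3,-0.1,0,0,0],[0,-0.3,-0.1,0,0,0]]]'
python3 - <<'E'
from h import *
im,X=cloud("scene"); cv2.imwrite("pics/end.png",im)
for i,(h,y,d) in enumerate([(.046,-.136,.03),(.05,-.046,.04),(.054,.044,.05),(.058,.134,.06)]): print(i+1,top(X,h+.0075,(.616,y),r=d/2+.012))
E
```

```text
time: 24.3
eef_pos: [0.6155, 0.134, 0.2155]
tool_rot: [0.0, 0.707, 0.707, 0.0]
wrist_force: [-0.6, -0.7, -0.2]
width: 0.0853
grasp_force: 0.0
time: 24.9
eef_pos: [0.4355, 0.1337, 0.2743]
tool_rot: [0.001, 0.707, 0.707, 0.0]
wrist_force: [0.8, -0.1, 0.1]
width: 0.0852
grasp_force: 0.0
1 (array([ 0.6155, -0.1342,  0.0321]), array([ 0.6176, -0.1343], dtype=float32), 126)
2 (array([ 0.6168, -0.0445,  0.0423]), array([ 0.6186, -0.0431], dtype=float32), 238)
3 (array([0.6163, 0.0434, 0.0528]), array([0.6178, 0.045 ], dtype=float32), 389)
4 (array([0.6166, 0.134 , 0.062 ]), array([0.6191, 0.1343], dtype=float32), 585)
```

View pics/end.png

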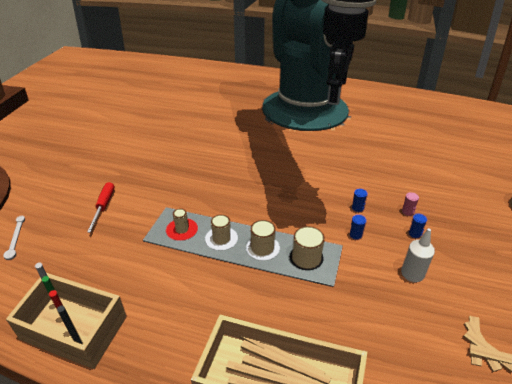

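The picture shows the four boxes upright on their discs, growing from red (181,222) to black (308,248). They are within about 2 mm of the disc centres measured earlier. The bottle and the screwdriver have not moved.

```bash
python3 -c "
from cell import *
print(sign_off())"
```

```text
the job is handed in; nothing more can be done
None
```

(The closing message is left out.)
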